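# Orifice check on the air-permeability tester

### The job

Set up the tester's calibration check: lay the brass orifice plate flat and centred on top of the narrow steel test head, then stand the steel clamping weight upright and centred on the plate. Only once both are standing there, press the green start button in and let it go. Set the two parts down, do not drop them, and leave everything else on the bench where it is.

Things in the scene. Friction and masses are not known exactly. Their poses are not given: they have to be found in the camera images.
- plate_brass: Brass orifice plate: flat round disc 56 mm in diameter, 10 mm thick, with a 12 mm hole through its centre, about 0.13 to 0.25 kg. Starts lying flat on the table; a dark grey and a blue plate of the same size and the weight lie about, and which lies where changes. Origin: centre of its underside; z is its axis, up.
- weight: Steel clamping weight standing on the table: a round foot 52 mm in diameter and 20 mm high with a plain upright round grip 24 mm in diameter on it, from 20 to 58 mm above the underside; 58 mm high in all, about 0.3 to 0.5 kg. Origin: centre of its underside; z up along its axis.
- head_top (a point): Centre of the flat top of the test head: an upright steel column 32 mm in diameter, top 100 mm above the table (the plate overhangs it 12 mm all round). It rises 49 mm from a dark collar (64 mm across, 6 mm high) on a low cream housing, 200 x 300 mm, top 45 mm above the table. The housing is fixed; its place and turn vary. z is up.
- start_top (a point): Centre of the top face of the round green start button, 30 mm in diameter, on the tester's dark blue panel, 165 mm from the head's axis. Its top is 67.5 mm above the table and stands 10 mm proud of its round black housing (46 mm across, 12 mm high). Pressed straight down. z is up.
- start (a joint): Travel of the start button in m: 0 is out, 0.006 fully in; it goes down. A spring pushes it back out; fully in takes 5 N. Counts as pressed beyond 0.004.
- plate_dark: Dark grey orifice plate, same size as the brass one, lying on the table; not needed. Origin: centre of its underside.
- plate_blue: Blue orifice plate, same size as the brass one, lying on the table; not needed. Origin: centre of its underside.
- cutter: Red round sample cutter, 85 mm in diameter, 90 mm high, standing at the right; not needed. Origin: centre of its underside.
- pot: White open plastic pot, 72 mm across, 95 mm high, at the far side; not needed. Origin: centre of its underside.
- jar: Jar with a blue cap, 60 mm across, 90 mm high, at the far side; not needed. Origin: centre of its underside.
- carton: Cardboard carton 90 x 120 mm, 50 mm high, at the right; not needed. Origin: centre of its underside.
- loupe: Small dark folding magnifier, 40 x 40 mm, 45 mm high, at the far left; not needed. Origin: centre of its underside.
- screwdriver: Screwdriver lying at the left; not needed. Origin: under the middle of its length.
Not all that is in view belongs to the job. What is shaped like the weight but pink is not meant.

How it is judged:
By the outcome, as a careful person would: the job done as asked, in the order asked, and still so for the second after the job is handed in, with the robot touching nothing.
It also fails if it takes over 64 s, if anything falls off the work surface, if the arm or the gripper's body presses on something with over 40 N, if the wrist force passes 120 N, or if a joint passes its speed limit or range.

### The arm

A 6-joint arm with a two-finger parallel gripper is mounted at the origin on the work surface. World frame = base frame: x ahead of the robot, y to its left, z up, the work surface at z = 0. Lengths are in m, angles in rad, forces in N, time in s.
With the tool pointing down it reaches from about 0.3 to 0.775 m from the base axis. Payload 14.6 kg.
Tool frame: the origin (TCP) lies midway between the tips of the shut fingers; the grasp point (between the pads) lies 19 mm behind it (ctrl.pinch_z is the z of the grasp point in the tool frame, in m); z points along the fingers, y is the line along which they close (so a half turn about z gives the same grasp; the last joint's range is limited). The gripper opens to 94 mm and grips with 3 to 60 N. Pads are 16 mm wide; open, the fingers measure 119 mm over their backs; the gripper's body (75 mm by 177 mm) begins 78 mm behind the grasp point.
Start: joints at [-1.371, 0.3, 1.521, -0, 1.321, -0.067], TCP at [0.145, -0.531, 0.205] pointing down, gripper open.
Joint ranges: [-3.03, 3.03], [-0.79, 2.21], [0.23, 2.52], [-1.04, 4.18], [0, 3.07], [-2.55, 2.55]. Speed limits (rad/s): [2.22, 2.22, 2.57, 3.14, 3.14, 3.14].

### API

Orientations are given as [roll, pitch, yaw] about the fixed x, y, z axes, in that order (R = Rz(yaw) Ry(pitch) Rx(roll)).
In Python, from station import ctrl, camera, ticket gives the robot as it stands. The module is installed in compiled form; this text tells all that it offers.
- The arm moves only by the shell command python3 -m inch 'ROWS' [FORCE]. ROWS is text: rows parted by semicolons, each of 7 numbers parted by spaces: the opening, from -1 (shut) to 1 (fully open), then the shift along the tool's x, y, z in units of 0.03 m (1.0 is 0.03 m), then the turn, a rotation vector about the tool's x, y, z in units of 10 degrees (1.0 is 10 degrees). In form: grip dx dy dz rx ry rz; .... A call has 1 to 10 rows; each row shifts and turns the commanded pose from where the row before left it, along the tool's axes as they then stand; what a row does not reach is not made up. A row lasts 1/8 s, in which the tool goes at most 62.5 mm and 10.7 degrees, less where a joint would pass 70% of its speed; a pose out of reach is approached as far as the arm can. A call with a number of a shift or a turn outside -1 to 1 is refused whole. A call with a gripper value outside its range is refused whole. The fingers move at their own pace and stop on an object; FORCE is the grip in N (left out, the last holds). Time passes only in rows, so rows that do not move let the fingers close. It gives the time, the measured TCP pose, the force, the opening and the grip force at its end, in the units of the state.
- ctrl.get_obs(): the state, without advancing time (a new reading comes with each control period).
- camera(name): name is "side" or "top" or "wrist"; returns a dict with "img" (480x640x3 uint8, blue, green, red), "range_z" (480x640 float32, m along the optical axis (not along the pixel's ray), 0 where there is no reading), "intrinsics" (3x3 intrinsics, pixels), "view" (4x4, takes a point from world to camera coordinates). Camera axes: x right, y down, z forward; pixel columns grow to the right and rows downward; lengths in m; the calibration is good to about 2 mm. A picture is of the moment at which its call begins.
- ticket.hand_in(): hands the job in; it is judged then, once.
The state is a dict: "time_s": time; "qpos": joint angles; "joint_vel": joint speeds; "tau": joint torques, N m; "ee_pos": TCP position; "eef_rot": TCP orientation; "force": force on the tool from outside, world axes, zero at the start; "moment": the same for the moment, N m; "grip_width": finger opening in m; "grip_force": force on a finger pad.
Only numpy, scipy, OpenCV 4.12 (cv2) and the standard library are available. Lean on these libraries where they do the work, as an engineer would, in place of code of your own. Each camera call takes 0.05 s, during which the arm holds its last target. There are 200 camera calls.

## Working session

There is one attempt and no reset: what is moved stays moved. The work goes in short steps, Python scripts to look and compute and a shell command to move; the robot and the scene stay as the last step left them, time stands still between calls to the robot, and variables do not carry over. Pictures are saved under pics/ and viewed, at most 12 in all, crops included, and the job is handed in when it is done.

```bash
mkdir -p pics
cat > h.py <<'E'
import numpy as np, cv2
from station import ctrl, camera, ticket
def ray(c,u,v):
    K,V=c["intrinsics"],c["view"]; R,t=V[:3,:3],V[:3,3]
    d=R.T@np.linalg.solve(K,[u,v,1.0]); return -R.T@t,d
def onplane(c,u,v,z):
    o,d=ray(c,u,v); return o+d*(z-o[2])/d[2]
def proj(c,p):
    q=c["view"][:3,:3]@np.array(p)+c["view"][:3,3]; q=c["intrinsics"]@q; return q[:2]/q[2]
def cloud(c):
    K,V=c["intrinsics"],c["view"]; z=c["range_z"]; v,u=np.mgrid[:480,:640]
    P=np.stack([(u-K[0,2])/K[0,0]*z,(v-K[1,2])/K[1,1]*z,z],-1)
    P=(P-V[:3,3])@V[:3,:3]; P[z==0]=np.nan; return P
E
python3 - <<'E'
from h import *
for n in("top","side"):
    c=camera(n); cv2.imwrite(f"pics/{n}0.png",c["img"]); print(n,np.linalg.inv(c["view"]).round(3).tolist(),c["intrinsics"].round(1).tolist())
o=ctrl.get_obs(); print(o, ctrl.pinch_z)
E
```

```text
top [[0.007, -0.983, 0.182, 0.356], [-1.0, -0.009, -0.006, -0.005], [0.008, -0.182, -0.983, 1.289], [0.0, 0.0, 0.0, 1.0]] [[521.1, 0.0, 315.7], [0.0, 521.1, 241.9], [0.0, 0.0, 1.0]]
side [[-0.865, -0.267, 0.425, 0.092], [-0.502, 0.483, -0.718, 0.811], [-0.014, -0.834, -0.552, 0.714], [0.0, 0.0, 0.0, 1.0]] [[484.0, 0.0, 320.8], [0.0, 484.0, 235.9], [0.0, 0.0, 1.0]]
{'time_s': 0.1, 'qpos': array([-1.37061698e+00,  3.00401991e-01,  1.52151943e+00, -1.75866455e-05,
        1.32069358e+00, -6.65995902e-02]), 'joint_vel': array([ 0.00066574, -0.00099658, -0.00239705,  0.00052629, -0.00052011,
       -0.00112168]), 'tau': array([ 1.21961995e-03, -5.32646048e+01, -3.53284800e+01,  7.09606125e-02,
        2.35157524e-02, -6.25227017e-05]), 'ee_pos': array([ 0.14494029, -0.53031519,  0.20495032]), 'eef_rot': array([-3.14057144e+00, -5.10404612e-05,  2.66783273e-01]), 'force': array([-0.68369794,  0.29820164,  0.23923612]), 'moment': array([0.04191294, 0.01925985, 0.02858314]), 'grip_force': 0.0, 'grip_width': 0.09351755780661905} -0.0188
```

View pics/top0.png

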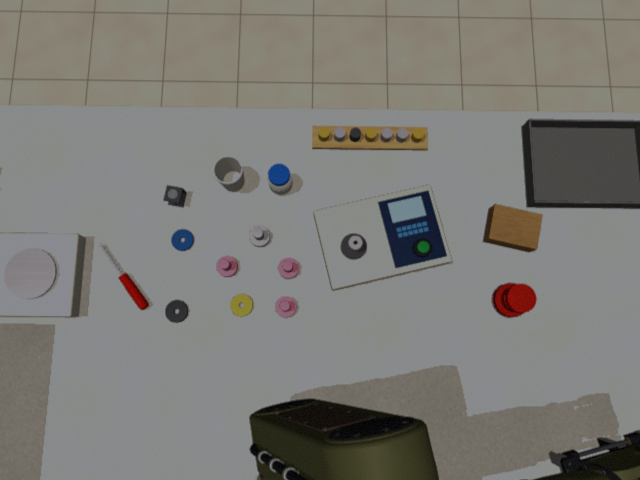

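View pics/side0.png

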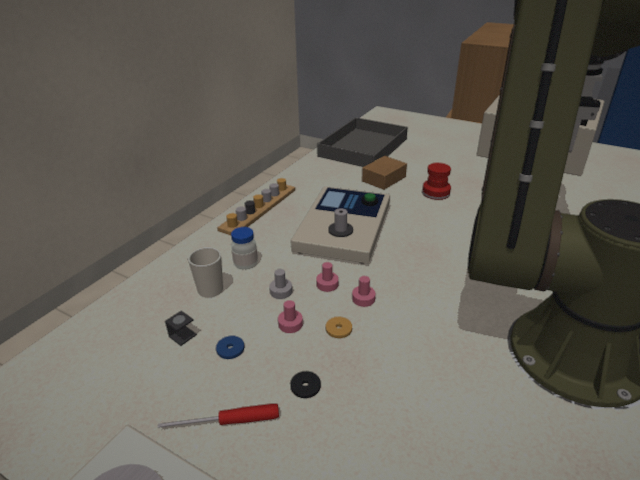

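The top view shows plates brass (242,305), blue (182,240) and dark (177,311). The weight is the grey one at (260,236), with pink lookalikes at (228,267), (289,268) and (286,307). The head is at (353,244) and the button at (424,247). Something else grey or round: the rack pegs at (313–428,136), the pot and the jar. I choose brass (242,305) and grey (260,236), and will check both in a crop.

Run:
```python
from h import *
T=camera("top");S=camera("side")
def blob(c,lo,hi,box):
    x0,y0,x1,y1=box; m=cv2.inRange(cv2.cvtColor(c["img"],cv2.COLOR_BGR2HSV),lo,hi)
    k=np.zeros_like(m);k[y0:y1,x0:x1]=m[y0:y1,x0:x1]
    cs=cv2.findContours(k,cv2.RETR_EXTERNAL,cv2.CHAIN_APPROX_NONE)[0]; b=max(cs,key=cv2.contourArea)
    e=cv2.fitEllipse(b); return np.array(e[0]),np.round(e[1],1),cv2.contourArea(b)
def tri(a,b):
    A=[];B=[]
    for c,p in((T,a),(S,b)):
        o,d=ray(c,*p);d/=np.linalg.norm(d);Q=np.eye(3)-np.outer(d,d);A.append(Q);B.append(Q@o)
    return np.linalg.lstsq(np.vstack(A),np.hstack(B),rcond=None)[0]
for n,lo,hi,bt,bs in(("brass",(15,90,60),(35,255,255),(222,285,262,325),(315,310,362,345)),
   ("green",(45,120,30),(85,255,255),(405,230,445,265),(355,185,385,210))):
    a=blob(T,lo,hi,bt);b=blob(S,lo,hi,bs);print(n,a,b,tri(a[0],b[0]).round(4))
    print("  plane",onplane(T,*a[0],.01 if n=="brass" else .0675).round(4),onplane(S,*b[0],.01 if n=="brass" else .0675).round(4))
for nm,c in(("T",T),("S",S)):
    P=cloud(c)
    for n,g,r,z0 in(("weight",proj(T,[0,0,0]) if 0 else onplane(T,260,234,.058),.05,.045),("head",onplane(T,354,242,.1),.05,.09),("btn",onplane(T,424,247,.0675),.025,.062),("brass",onplane(T,242,305,.01),.045,.006)):
        m=(np.hypot(P[...,0]-g[0],P[...,1]-g[1])<r)&(P[...,2]>z0); q=P[m]
        print(nm,n,len(q),np.median(q,0).round(4),((q.min(0)+q.max(0))/2).round(4),np.ptp(q,axis=0).round(3),q[:,2].max().round(4))
a=cv2.resize(T["img"][200:330,160:380],None,fx=3,fy=3,interpolation=cv2.INTER_CUBIC)
cv2.imwrite("pics/c1.png",a)
```

```text
brass (array([241.28269958, 304.69628906]), array([21.3, 21.9]), 364.5) (array([338.48641968, 326.96853638]), array([20.5, 25.8]), 415.0) [0.4348 0.1676 0.0057]
  plane [0.4346 0.167  0.01  ] [0.4328 0.1715 0.01  ]
green (array([422.92233276, 246.65809631]), array([12.5, 12.9]), 125.5) (array([369.39440918, 196.80122375]), array([ 7.7, 10.5]), 59.0) [ 0.5735 -0.2696  0.0627]
  plane [ 0.572  -0.2688  0.0675] [ 0.5705 -0.2615  0.0675]
T weight 86 [0.6048 0.1266 0.0563] [0.6054 0.1273 0.0552] [0.022 0.022 0.018] 0.0643
T head 156 [ 0.5757 -0.1039  0.0992] [ 0.5766 -0.1033  0.0978] [0.032 0.03  0.015] 0.1054
T btn 111 [ 0.5719 -0.2671  0.0671] [ 0.5728 -0.2661  0.0675] [0.027 0.031 0.01 ] 0.0724
T brass 360 [0.4361 0.167  0.0096] [0.4364 0.1583 0.0114] [0.054 0.074 0.011] 0.0168
S weight 106 [0.6021 0.1326 0.0583] [0.6048 0.1309 0.0537] [0.023 0.024 0.016] 0.062
S head 122 [ 0.5745 -0.0965  0.1011] [ 0.576  -0.1037  0.0974] [0.031 0.036 0.014] 0.1045
S btn 64 [ 0.5738 -0.2625  0.0684] [ 0.5745 -0.2646  0.0672] [0.029 0.03  0.01 ] 0.0725
S brass 439 [0.4342 0.1712 0.0115] [0.4351 0.1693 0.0104] [0.055 0.057 0.009] 0.0147
```

View pics/c1.png

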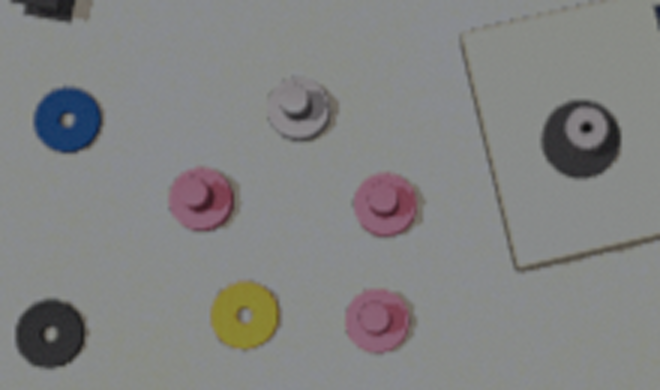

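The crop shows brass at (245,315) and the grey weight at (300,105), with the pink lookalikes clearly separate. Heights agree with the text (plate 10 mm, grip 58, head 100, button 67). The head-to-button distance comes out at 163 mm. I'll turn the tool to yaw 0 and go above the plate.

```bash
python3 -m inch '1 0 0 0 0 0 0.77; 1 0 0 0 0 0 0.76; 1 0.9 -0.9 0 0 0 0; 1 0.9 -0.9 0 0 0 0; 1 0.9 -0.9 0 0 0 0; 1 0.9 -0.9 0 0 0 0; 1 0.8 -1 0 0 0 0; 1 0.8 -1 0 0 0 0; 1 0.8 -1 0 0 0 0; 1 0.8 -1 0 0 0 0' | tail -8
```

```text
time_s: 1.45
ee_pos: [0.3497, -0.3015, 0.2054]
eef_rot: [-3.142, 0.0, -0.0]
force: [-1.5, -0.3, 0.5]
grip_width: 0.0941
grip_force: 0.0
```

```bash
python3 -m inch '1 0.5 -1 0 0 0 0; 1 0.4 -1 0 0 0 0; 1 0.4 -1 0 0 0 0; 1 0.3 -1 0 0 0 0; 1 0.3 -1 0 0 0 0; 1 0.3 -1 0 0 0 0; 1 0.2 -1 0 0 0 0; 1 0.2 -1 0 0 0 0; 1 0 -1 0 0 0 0; 1 0 -1 0 0 0 0' | tail -8
```

```text
time_s: 2.7
ee_pos: [0.427, -0.0016, 0.2054]
eef_rot: [-3.142, 0.0, -0.0]
force: [0.0, 0.3, 0.2]
grip_width: 0.0937
grip_force: 0.0
```

```bash
python3 -m inch '1 0.1 -1 0 0 0 0; 1 0.1 -1 0 0 0 0; 1 0 -1 0 0 0 0; 1 0 -1 0 0 0 0; 1 0 -1 0 0 0 0; 1 0 -0.6 0 0 0 0; 1 0 0 0 0 0 0; 1 0 0 0 0 0 0' | tail -6
cat >> h.py <<'E'
def wristcirc(c,lo,hi,z):
    m=cv2.inRange(cv2.cvtColor(c["img"],cv2.COLOR_BGR2HSV),lo,hi)
    cs=cv2.findContours(m,cv2.RETR_EXTERNAL,cv2.CHAIN_APPROX_NONE)[0]; b=max(cs,key=cv2.contourArea)
    w=np.array([onplane(c,*p[0],z)[:2] for p in b],np.float32); return cv2.minEnclosingCircle(w),cv2.fitEllipse(b),cv2.boundingRect(b)
E
python3 - <<'E'
from h import *
c=camera("wrist"); cv2.imwrite("pics/w1.png",c["img"]); print(np.linalg.inv(c["view"]).round(3).tolist(),c["intrinsics"][0])
print(wristcirc(c,(15,90,60),(35,255,255),.01)); print(ctrl.get_obs()["ee_pos"],ctrl.get_obs()["qpos"])
E
```

```text
time_s: 3.7
ee_pos: [0.4331, 0.1648, 0.2054]
eef_rot: [3.141, 0.0, -0.0]
force: [0.2, -0.0, 0.1]
grip_width: 0.0942
grip_force: 0.0
[[-0.001, -0.967, -0.255, 0.506], [-1.0, 0.001, 0.0, 0.165], [0.0, 0.255, -0.967, 0.385], [0.0, 0.0, 0.0, 1.0]] [376.19329382   0.         318.67365831]
(((0.43370023369789124, 0.16867032647132874), 0.02798524498939514), ((315.5596008300781, 212.79908752441406), (52.98578643798828, 53.613101959228516), 67.29810333251953), (289, 186, 54, 54))
[0.43318015 0.16471919 0.20542203] [ 2.84361710e-01  1.05891518e-01  1.75445202e+00 -8.57442388e-05
  1.28137644e+00  1.85601943e+00]
```

View pics/w1.png

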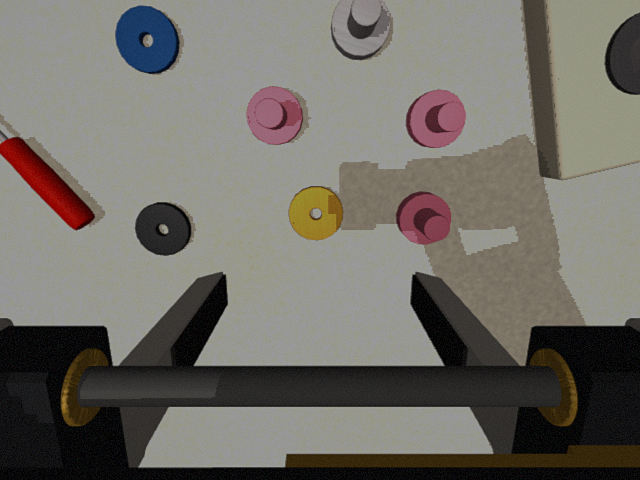

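The wrist view shows the brass plate at (315,213) between the fingers' lines, nearest pink at (424,218). Measured (0.4337, 0.1687) with radius 28.0 mm at z=10 mm, which matches.

```bash
python3 -m inch '1 0.02 -0.13 0.8 0 0 0; 1 0 0 0.9 0 0 0; 1 0 0 0.9 0 0 0; 1 0 0 0.9 0 0 0; 1 0 0 0.9 0 0 0; 1 0 0 0.9 0 0 0; 1 0 0 0.8 0 0 0; 1 0 0 0.4 0 0 0; 1 0 0 0.2 0 0 0; 1 0 0 0 0 0 0' | tail -6
```

```text
time_s: 5.0
ee_pos: [0.434, 0.1692, 0.0047]
eef_rot: [-3.141, -0.0, -0.0]
force: [-0.4, -0.2, 0.5]
grip_width: 0.094
grip_force: 0.0
```

```bash
python3 -m inch '0 0 0 0.04 0 0 0; 0 0 0 0 0 0 0; -0.2 0 0 0 0 0 0; -0.5 0 0 0 0 0 0; -0.8 0 0 0 0 0 0; -0.8 0 0 0 0 0 0' 25| tail -6; python3 -m inch '-0.8 0 0 -0.2 0 0 0; -0.8 0 0 -0.6 0 0 0; -0.8 0 0 -1 0 0 0; -0.8 0 0 -1 0 0 0;-0.8 0 0 -1 0 0 0; -0.8 0 0 -1 0 0 0; -0.8 0 0 0 0 0 0' | tail -6
python3 - <<'E'
from h import *
c=camera("wrist"); cv2.imwrite("pics/w2.png",c["img"]); o=ctrl.get_obs()["ee_pos"]; print(o)
for z in (o[2],o[2]+.006): print(wristcirc(c,(15,90,60),(35,255,255),z))
E
```

```text
time_s: 5.75
ee_pos: [0.4338, 0.1693, 0.0033]
eef_rot: [3.142, -0.0, -0.0]
force: [-0.9, -0.2, 2.2]
grip_width: 0.0544
grip_force: 25.0
time_s: 6.62
ee_pos: [0.4345, 0.1696, 0.1491]
eef_rot: [-3.14, -0.004, -0.0]
force: [-0.4, -0.6, -1.7]
grip_width: 0.0544
grip_force: 25.0
[0.4338317  0.16934777 0.14747147]
(((0.4319484233856201, 0.17012158036231995), 0.02986917831003666), ((318.7384338378906, 288.57061767578125), (106.15875244140625, 109.939208984375), 87.49492645263672), (263, 235, 112, 108))
(((0.43441957235336304, 0.17011487483978271), 0.028884265571832657), ((318.7384338378906, 288.57061767578125), (106.15875244140625, 109.939208984375), 87.49492645263672), (263, 235, 112, 108))
```

View pics/w2.png

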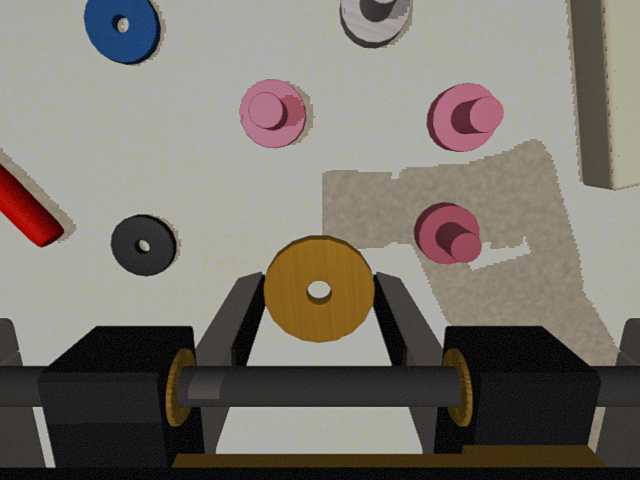

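The wrist view shows the plate held flat at (319,289). Next I carry it near the head and measure the head with the wrist camera.

```bash
python3 -m inch '-0.8 0.2 0.5 -0.3 0 0 0; -0.8 0.2 0.9 -0.3 0 0 0; -0.8 0.2 1 0 0 0 0; -0.8 0.2 1 0 0 0 0; -0.8 0.2 1 0 0 0 0; -0.8 0.2 1 0 0 0 0; -0.8 0.2 1 0 0 0 0; -0.8 0.2 1 0 0 0 0; -0.8 0.2 0.9 0 0 0 0; -0.8 0.2 0.7 0 0 0 0' | tail -6;  python3 -m inch '-0.8 0 0 0 0 0 0; -0.8 0 0 0 0 0 0' | tail -6
python3 - <<'E'
from h import *
c=camera("wrist"); cv2.imwrite("pics/w3.png",c["img"]); o=ctrl.get_obs()["ee_pos"]; print(o)
print(wristcirc(c,(15,90,60),(35,255,255),o[2]+.0067)[0]); print(proj(c,[.576,-.1035,.1]),proj(c,[.573,-.266,.0675]))
P=cloud(c); m=(P[...,2]>.09)&(P[...,2]<.11)&(np.hypot(P[...,0]-.576,P[...,1]+.1035)<.03); q=P[m]; print(len(q),np.median(q,0),(q.min(0)+q.max(0))/2,np.ptp(q,axis=0))
E
```

```text
time_s: 7.92
ee_pos: [0.4933, -0.1027, 0.1646]
eef_rot: [-3.141, 0.002, -0.001]
force: [0.2, -1.0, -1.9]
grip_width: 0.0547
grip_force: 25.0
time_s: 8.18
ee_pos: [0.4933, -0.1007, 0.1648]
eef_rot: [-3.141, 0.001, -0.001]
force: [-0.6, -0.4, -1.2]
grip_width: 0.0546
grip_force: 25.0
[ 0.49337488 -0.10038959  0.16496186]
((0.4941645860671997, -0.1006278321146965), 0.028589848428964615)
[324.09260624 122.66862669] [553.55835369 128.78344868]
2159 [ 0.57516649 -0.10284662  0.10028049] [ 0.57467101 -0.10316112  0.10010626] [0.03164971 0.03179465 0.00511688]
```

View pics/w3.png

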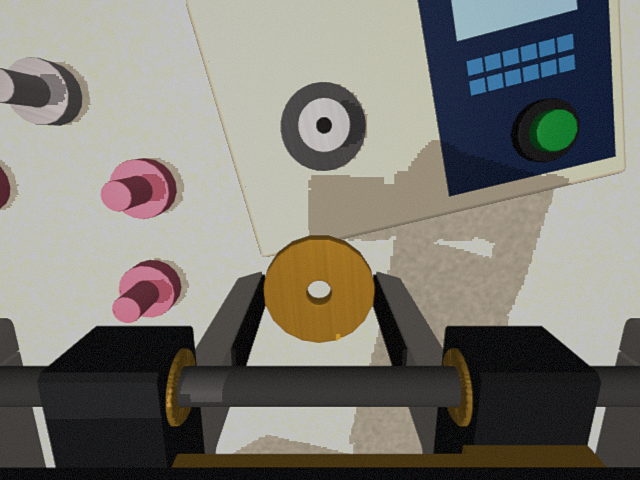

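The wrist view shows the head top at (324,125), with its dark centre dot, and the button at (553,130). Next, a precise fit of both the head and the held plate.

Run:
```python
from h import *
c=camera("wrist"); o=ctrl.get_obs()["ee_pos"]; print(o)
g=cv2.cvtColor(c["img"],cv2.COLOR_BGR2GRAY)
for th in(120,140,160):
    m=np.uint8(g>th)*255; k=np.zeros_like(m);cv2.circle(k,(324,125),37,255,-1);m&=k
    cs=cv2.findContours(m,cv2.RETR_EXTERNAL,cv2.CHAIN_APPROX_NONE)[0];b=max(cs,key=cv2.contourArea)
    w=np.array([onplane(c,*p[0],.1)[:2] for p in b],np.float32); print(th,cv2.boundingRect(b),cv2.minEnclosingCircle(w))
d=np.uint8(g<60)*255;k=np.zeros_like(d);cv2.circle(k,(324,125),15,255,-1);M=cv2.moments(d&k,True);u,v=M['m10']/M['m00'],M['m01']/M['m00'];print("dot",u,v,onplane(c,u,v,.1))
m=cv2.inRange(cv2.cvtColor(c["img"],cv2.COLOR_BGR2HSV),(15,90,60),(35,255,255)); cs=cv2.findContours(m,cv2.RETR_EXTERNAL,cv2.CHAIN_APPROX_NONE)[0];b=max(cs,key=cv2.contourArea)[:,0].astype(float)
z=o[2]+.0067; w=np.array([onplane(c,*p,z)[:2] for p in b])
from scipy.optimize import least_squares
s=w[:,0]<o[0]-.008   # rear arc: top rim only
s&=abs(w[:,1]-o[1])<.024
f=least_squares(lambda p:np.hypot(w[s,0]-p[0],w[s,1]-p[1])-.028,[o[0],o[1]]).x; print("plate",f,f-o[:2],s.sum())
f2=least_squares(lambda p:np.hypot(w[s,0]-p[0],w[s,1]-p[1])-p[2],[o[0],o[1],.028]).x; print(f2)
m=cv2.inRange(cv2.cvtColor(c["img"],cv2.COLOR_BGR2HSV),(45,120,30),(85,255,255));print("btn",wristcirc(c,(45,120,30),(85,255,255),.0675))
```

```text
[ 0.49344382 -0.10023673  0.16509583]
120 (299, 98, 51, 54) ((0.5746211409568787, -0.10312440246343613), 0.016224101185798645)
140 (299, 98, 51, 54) ((0.5747233629226685, -0.10318902134895325), 0.016062935814261436)
160 (299, 99, 51, 53) ((0.5747216939926147, -0.10318011790513992), 0.015968285501003265)
dot 324.0782122905028 125.0 [ 0.57473295 -0.10318949  0.1       ]
plate [ 0.49432568 -0.09971162] [0.00088186 0.0005251 ] 103
[ 0.49294691 -0.09977876  0.02681912]
btn (((0.571622371673584, -0.2657283544540405), 0.017148509621620178), ((553.095703125, 130.20498657226562), (41.26763153076172, 49.845008850097656), 65.30192565917969), (529, 109, 49, 43))
```

```bash
python3 -m inch '-0.8 0.6 0.11 0 0 0 0; -0.8 0.7 0 0 0 0 0; -0.8 0.7 0 0 0 0 0; -0.8 0.7 0 0 0 0 0; -0.8 0 0 0 0 0 0; -0.8 0 0 0.6 0 0 0; -0.8 0 0 0.7 0 0 0; -0.8 0 0 0.4 0 0 0; -0.8 0 0 0.1 0 0 0; -0.8 0 0 0 0 0 0' | tail -6; python3 -m inch '-0.8 0 0 0 0 0 0; -0.8 0 0 0 0 0 0' | tail -6
```

```text
time_s: 9.52
ee_pos: [0.5747, -0.1041, 0.1115]
eef_rot: [3.142, -0.0, -0.0]
force: [-0.6, 0.1, -1.4]
grip_width: 0.0548
grip_force: 25.0
time_s: 9.78
ee_pos: [0.5749, -0.1041, 0.1117]
eef_rot: [3.141, -0.001, -0.0]
force: [0.7, -0.4, -2.6]
grip_width: 0.0548
grip_force: 25.0
```

```bash
python3 -m inch '-0.8 0 0 0.15 0 0 0; -0.8 0 0 0.05 0 0 0; -0.8 0 0 0.02 0 0 0; -0.8 0 0 0 0 0 0' | grep -E "ee_pos|^force"; for i in 1; do python3 -m inch '-0.8 0 0 0.03 0 0 0; -0.8 0 0 0 0 0 0'| grep -E "ee_pos|^force"; done
```

```text
ee_pos: [0.5747, -0.104, 0.1046]
force: [-0.2, 0.4, -1.9]
ee_pos: [0.5747, -0.104, 0.1037]
force: [-0.2, 0.7, -0.4]
```

```bash
python3 -m inch '-0.8 0 0 0.02 0 0 0; -0.8 0 0 0 0 0 0'| grep -E "ee_pos|^force"
```

```text
ee_pos: [0.5747, -0.104, 0.1034]
force: [-1.7, -0.9, 2.1]
```

Contact. Release gently, lift off and check.

```bash
python3 -m inch '0.25 0 0 0 0 0 0; 0.3 0 0 0 0 0 0; 0.4 0 0 0 0 0 0; 0.7 0 0 0 0 0 0; 0.7 0 0 0 0 0 0' 10| grep -E "ee_pos|^force|width"; python3 -m inch '0.7 0 0 -0.4 0 0 0; 0.7 0 0 -0.8 0 0 0; 0.7 0 0 -0.8 0 0 0; 0.7 -0.9 0 0 0 0 0; 0.7 -0.9 0 0 0 0 0; 0.7 -0.9 0 0 0 0 0; 0.7 0 0 0 0 0 0; 0.7 0 0 0 0 0 0'| grep -E "ee_pos|^force|width"
python3 - <<'E'
from h import *
from scipy.optimize import least_squares
c=camera("wrist"); cv2.imwrite("pics/w4.png",c["img"]); 
hsv=cv2.cvtColor(c["img"],cv2.COLOR_BGR2HSV);print(wristcirc(c,(15,90,60),(35,255,255),.11))
m=cv2.inRange(hsv,(15,90,60),(35,255,255))
cs,h=cv2.findContours(m,cv2.RETR_CCOMP,cv2.CHAIN_APPROX_NONE)
for b,hh in zip(cs,h[0]):
    if cv2.contourArea(b)>60: w=np.array([onplane(c,*p[0],.11)[:2] for p in b],np.float32);print(hh[3],cv2.boundingRect(b),cv2.minEnclosingCircle(w))
P=cloud(c); q=P[(m>0)]; q=q[(q[:,2]>.105)&(q[:,2]<.116)]; A=np.c_[q[:,:2],np.ones(len(q))]; print(np.linalg.lstsq(A,q[:,2],rcond=None)[0],np.median(q,0),(q.min(0)+q.max(0))/2)
E
```

```text
ee_pos: [0.5747, -0.104, 0.1031]
force: [0.1, 0.3, 0.4]
grip_width: 0.0794
ee_pos: [0.4945, -0.1041, 0.1638]
force: [0.4, -0.3, -0.3]
grip_width: 0.0798
(((0.5740748643875122, -0.10354533791542053), 0.027716021984815598), ((318.5710754394531, 126.04287719726562), (91.52130126953125, 95.14710235595703), 0.30105510354042053), (273, 79, 93, 96))
-1 (245, 446, 395, 21) ((0.32734763622283936, -0.19751212000846863), 0.1502738744020462)
-1 (504, 350, 9, 16) ((0.41959264874458313, -0.23665380477905273), 0.006669866852462292)
-1 (98, 350, 25, 76) ((0.3948028087615967, 0.04434913024306297), 0.03235391899943352)
-1 (513, 349, 27, 77) ((0.3948861360549927, -0.2503582835197449), 0.03317457064986229)
-1 (120, 349, 16, 19) ((0.41906410455703735, 0.03174705058336258), 0.0083062294870615)
-1 (273, 79, 93, 96) ((0.5740748643875122, -0.10354533791542053), 0.027716021984815598)
535 (308, 117, 22, 23) ((0.5738428235054016, -0.10349802672863007), 0.006584865972399712)
[-0.0005772   0.00020909  0.11051536] [ 0.57526622 -0.1032428   0.11017149] [ 0.57389495 -0.10358003  0.1090094 ]
```

View pics/w4.png

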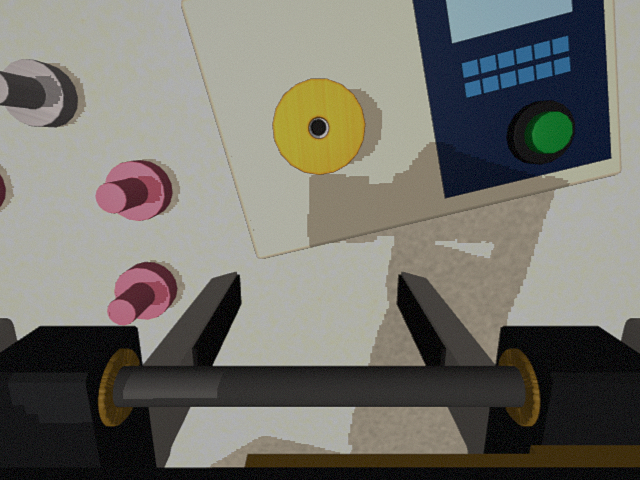

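The view shows the plate flat and centred on the head at (318,127), offset under 1 mm. Now the weight.

```bash
python3 -m inch '0.7 0.2 -0.7 0 0 0 0; 0.7 0.2 -1 0 0 0 0; 0.7 0.2 -1 0 0 0 0; 0.7 0.2 -1 0 0 0 0; 0.7 0.2 -1 0 0 0 0; 0.7 0.2 -1 0 0 0 0; 0.7 0 -1 0 0 0 0; 0.7 0 -1 0 0 0 0; 0.7 0 0 0 0 0 0; 0.7 0 0 0 0 0 0' | grep -E "ee_pos|^force|width"
python3 - <<'E'
from h import *
c=camera("wrist"); cv2.imwrite("pics/w5.png",c["img"]); o=ctrl.get_obs()["ee_pos"]; print(o,ctrl.get_obs()["qpos"].round(2))
P=cloud(c)
for z0,z1,r in((.05,.066,.03),(.0165,.0235,.04)):
    m=(P[...,2]>z0)&(P[...,2]<z1)&(np.hypot(P[...,0]-.605,P[...,1]-.129)<r)
    q=P[m]; print(len(q),np.median(q,0).round(4),((q.min(0)+q.max(0))/2).round(4),np.ptp(q,axis=0).round(4),proj(c,np.median(q,0)))
    if z0==.05:
        t=(abs(P[...,2]-.058)<.002)&m
        cs=cv2.findContours(np.uint8(t)*255,cv2.RETR_EXTERNAL,cv2.CHAIN_APPROX_NONE)[0];b=max(cs,key=cv2.contourArea)
        w=np.array([onplane(c,*p[0],.058)[:2] for p in b],np.float32);print(cv2.boundingRect(b),cv2.minEnclosingCircle(w))
E
```

```text
ee_pos: [0.53, 0.1266, 0.163]
force: [0.6, 0.4, 0.6]
grip_width: 0.0801
[0.52998844 0.12628187 0.16303146] [ 0.17  0.33  1.59 -0.    1.23  1.74]
840 [0.6037 0.129  0.0581] [0.6036 0.1287 0.0581] [0.0227 0.0228 0.0052] [316.03546602 137.99599098]
(301, 122, 32, 33) ((0.6037077903747559, 0.12873560190200806), 0.01187359169125557)
2266 [0.6046 0.1285 0.0202] [0.6037 0.1289 0.0199] [0.0506 0.0507 0.0051] [316.96696534 137.01144386]
```

View pics/w5.png

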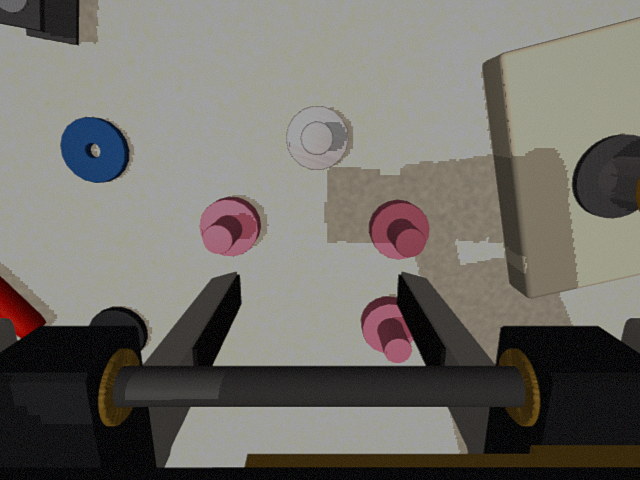

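The weight is at (316,138), its grip circle radius 11.9 mm at z=58 mm, and its centre (0.6037, 0.1288). It is the grey one; the pinks are at (230,226), (400,230) and (388,325).

```bash
python3 -m inch '0.3 0.8 -0.08 0 0 0 0; 0.3 0.8 0 0 0 0 0; 0.3 0.86 0 0 0 0 0; 0.3 0 0 0 0 0 0; 0.3 0 0 0.8 0 0 0; 0.3 0 0 0.9 0 0 0; 0.3 0 0 0.9 0 0 0; 0.3 0 0 0.9 0 0 0; 0.3 0 0 0.7 0 0 0; 0.3 0 0 0.3 0 0 0' | grep -E "ee_pos|^force|width"; python3 -m inch '0.3 0 0 0 0 0 0; 0.3 0 0 0 0 0 0' | grep -E "ee_pos|^force|width"
```

```text
ee_pos: [0.6027, 0.1288, 0.0272]
force: [-0.9, -0.2, -0.0]
grip_width: 0.0614
ee_pos: [0.604, 0.1293, 0.0292]
force: [-0.1, -0.3, 0.3]
grip_width: 0.0612
```

```bash
python3 -m inch '0 0 0 0.08 0 0 0; -0.2 0 0 0 0 0 0; -0.4 0 0 0 0 0 0; -0.7 0 0 0 0 0 0; -1 0 0 0 0 0 0; -1 0 0 0 0 0 0' 30 | grep -E "ee_pos|^force|width|grip"; python3 -m inch '-1 0 0 -0.2 0 0 0; -1 0 0 -0.6 0 0 0; -1 0 0 -1 0 0 0; -1 0 0 -1 0 0 0;-1 0 0 -1 0 0 0; -1 0 0 -1 0 0 0; -1 0 0 -0.2 0 0 0; -1 0 0 0 0 0 0; -1 0 0 0 0 0 0' | grep -E "ee_pos|^force|width"
```

```text
ee_pos: [0.6037, 0.1291, 0.0259]
force: [0.5, -3.2, 1.9]
grip_width: 0.0232
grip_force: 30.0
ee_pos: [0.6031, 0.1293, 0.1744]
force: [0.4, 0.5, -3.6]
grip_width: 0.0233
```

```bash
python3 -m inch '-1 -0.1 0.4 0 0 0 0; -1 -0.1 0.8 0 0 0 0; -1 -0.2 1 0 0 0 0; -1 -0.2 1 0 0 0 0; -1 -0.2 1 0 0 0 0; -1 -0.17 1 0 0 0 0; -1 0 1 0 0 0 0; -1 0 0.9 0 0 0 0; -1 0 0.5 0 0 0 0; -1 0 0.16 0 0 0 0' | grep -E "ee_pos|^force|width"; python3 -m inch '-1 0 0 0.3 0 0 0; -1 0 0 0.3 0 0 0; -1 0 0 0.2 0 0 0; -1 0 0 0 0 0 0; -1 0 0 0 0 0 0' | grep -E "ee_pos|^force|width"
python3 - <<'E'
from h import *
c=camera("wrist"); cv2.imwrite("pics/w6.png",c["img"]); o=ctrl.get_obs(); print(o["ee_pos"],o["eef_rot"]); o=o["ee_pos"]
P=cloud(c); zf=o[2]-.0259+.02; print("foot z",zf)
m=(abs(P[...,2]-zf)<.003)&(np.hypot(P[...,0]-o[0],P[...,1]-o[1])<.03); q=P[m]; print(len(q),q.min(0).round(4),q.max(0).round(4))
cv2.imwrite("pics/w6c.png",c["img"][200:420,180:460])
E
```

```text
ee_pos: [0.5741, -0.1041, 0.1755]
force: [-0.8, -0.1, -3.4]
grip_width: 0.0235
ee_pos: [0.5745, -0.1033, 0.152]
force: [0.3, -0.1, -3.9]
grip_width: 0.0237
[ 0.57456998 -0.10340932  0.15205048] [ 3.14146986e+00 -5.14841675e-04 -1.50003227e-04]
foot z 0.14615048027430036
2667 [ 0.5764 -0.1275  0.1432] [ 0.6008 -0.0771  0.1491]
```

View pics/w6.png

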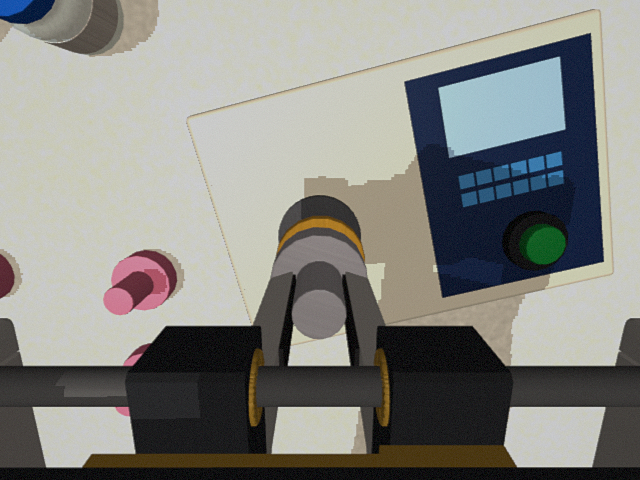

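The view shows the weight upright in the fingers over the plate at (319,240), aligned within about 1 mm. Lower it.

```bash
python3 -m inch '-1 -0.01 0.02 0.2 0 0 0; -1 0 0 0.15 0 0 0; -1 0 0 0.06 0 0 0; -1 0 0 0.03 0 0 0; -1 0 0 0 0 0 0; -1 0 0 0 0 0 0' | grep -E "ee_pos|^force"; python3 -m inch '-1 0 0 0.02 0 0 0; -1 0 0 0 0 0 0'| grep -E "ee_pos|^force"
```

```text
ee_pos: [0.5742, -0.1041, 0.1387]
force: [-0.3, 1.1, -2.7]
ee_pos: [0.5741, -0.104, 0.1379]
force: [-0.0, -0.6, -2.6]
```

```bash
python3 -m inch '-1 0 0 0.04 0 0 0; -1 0 0 0 0 0 0'| grep -E "ee_pos|^force"; python3 -m inch '-1 0 0 0.02 0 0 0; -1 0 0 0 0 0 0'| grep -E "ee_pos|^force"
```

```text
ee_pos: [0.5741, -0.104, 0.1366]
force: [0.5, 0.6, -3.7]
ee_pos: [0.5741, -0.1041, 0.1361]
force: [-0.2, 0.5, -3.6]
```

```bash
python3 -m inch '-1 0 0 0.02 0 0 0; -1 0 0 0 0 0 0'| grep -E "ee_pos|^force"
```

```text
ee_pos: [0.5742, -0.1041, 0.1358]
force: [-1.2, 0.2, 0.2]
```

```bash
python3 -m inch '-1 0 0 0.01 0 0 0; -0.45 0 0 0 0 0 0; -0.4 0 0 0 0 0 0; -0.2 0 0 0 0 0 0; 0.2 0 0 0 0 0 0; 0.2 0 0 0 0 0 0' 10| grep -E "ee_pos|^force|width"; python3 -m inch '0.2 0 0 -0.4 0 0 0; 0.2 0 0 -0.8 0 0 0; 0.2 0 0 -0.8 0 0 0; 0.2 0 0 -0.6 0 0 0; 0.2 -0.9 0 0 0 0 0; 0.2 -0.9 0 0 0 0 0; 0.2 -0.9 0 0 0 0 0; 0.2 0 0 0 0 0 0; 0.2 0 0 0 0 0 0'| grep -E "ee_pos|^force|width"
python3 - <<'E'
from h import *
c=camera("wrist"); cv2.imwrite("pics/w7.png",c["img"])
P=cloud(c)
for z0,z1,r in((.161,.175,.03),(.1265,.1335,.04),(.106,.114,.04)):
    m=(P[...,2]>z0)&(P[...,2]<z1)&(np.hypot(P[...,0]-.574,P[...,1]+.1035)<r)
    q=P[m]; print(len(q),np.median(q,0).round(4),((q.min(0)+q.max(0))/2).round(4),np.ptp(q,axis=0).round(4))
print(wristcirc(c,(45,120,30),(85,255,255),.0675))
for n in("wrist","top"):
    c=camera(n);hsv=cv2.inRange(cv2.cvtColor(c["img"],cv2.COLOR_BGR2HSV),(45,120,30),(85,255,255))
    q=cloud(c)[hsv>0];q=q[(abs(q[:,2]-.0675)<.002)];print(n,q.shape,np.median(q,0),(np.percentile(q,2,axis=0)+np.percentile(q,98,axis=0))/2,np.ptp(q,axis=0))
E
```

```text
ee_pos: [0.5741, -0.104, 0.1352]
force: [-0.3, -0.6, -0.3]
grip_width: 0.0543
ee_pos: [0.4937, -0.1041, 0.2137]
force: [-0.6, -0.3, -0.8]
grip_width: 0.0565
1390 [ 0.5744 -0.1032  0.1682] [ 0.5743 -0.1034  0.1681] [0.0232 0.0236 0.0051]
3337 [ 0.5738 -0.1038  0.1302] [ 0.5742 -0.1035  0.1302] [0.0513 0.0507 0.0055]
76 [ 0.551  -0.0997  0.1094] [ 0.5616 -0.1029  0.109 ] [0.0301 0.0547 0.0042]
(((0.5718339085578918, -0.26622623205184937), 0.01680549792945385), ((513.7522583007812, 132.16061401367188), (35.12974166870117, 40.94615936279297), 61.92258834838867), (494, 114, 41, 37))
wrist (965, 3) [ 0.57232287 -0.2675685   0.0675765 ] [ 0.5721949  -0.26779498  0.06753645] [0.02818023 0.02950032 0.00395795]
top (55, 3) [ 0.5735962  -0.26876604  0.06772192] [ 0.57366325 -0.26778459  0.06776099] [0.02455008 0.02439299 0.00376263]
```

View pics/w7.png

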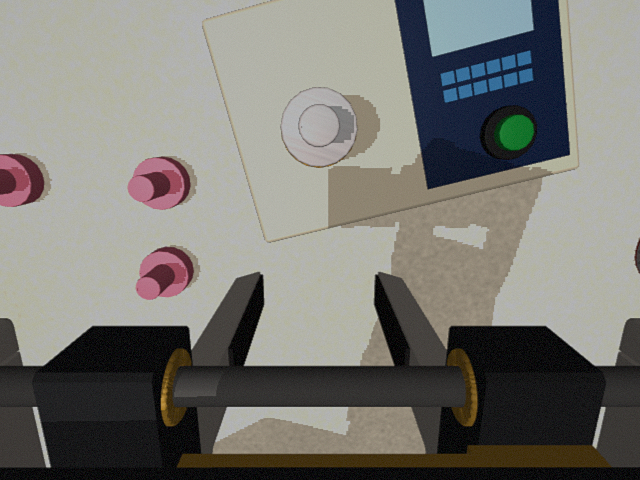

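Both parts are centred: the weight is at (0.5742, -0.1035), seen at (319,126), upright at z=168 mm. The button is at (513,132), i.e. (0.5725, -0.2678, 0.0675). Now the press, with shut fingers.

```bash
python3 -m inch '-1 0 0.6 0 0 0 0; -1 0 0.9 0 0 0 0; -1 0.2 1 0 0 0 0; -1 0.5 1 0 0 0 0; -1 0.6 1 0 0 0 0; -1 0.6 0.7 0 0 0 0; -1 0.5 0.26 0 0 0 0; -1 0.23 0 0 0 0 0; -1 0 0 0 0 0 0' | grep -E "ee_pos|^force|width"; python3 -m inch '-1 0 0 0.6 0 0 0; -1 0 0 0.9 0 0 0; -1 0 0 0.9 0 0 0; -1 0 0 0.9 0 0 0; -1 0 0 0.7 0 0 0; -1 0 0 0.3 0 0 0; -1 0 0 0 0 0 0; -1 0 0 0 0 0 0' | grep -E "ee_pos|^force|width|time"
```

```text
ee_pos: [0.5719, -0.268, 0.2129]
force: [-0.1, 0.6, 0.2]
grip_width: 0.0002
time_s: 24.95
ee_pos: [0.5722, -0.268, 0.0851]
force: [-0.4, 0.8, -0.4]
grip_width: 0.0005
```

```bash
python3 -m inch '-1 0 0 0.3 0 0 0; -1 0 0 0.2 0 0 0; -1 0 0 0.1 0 0 0; -1 0 0 0.1 0 0 0; -1 0 0 0.05 0 0 0; -1 0 0 0 0 0 0; -1 0 0 0 0 0 0' | grep -E "ee_pos|^force"; python3 -m inch '-1 0 0 0.03 0 0 0; -1 0 0 0 0 0 0; -1 0 0 0 0 0 0' | grep -E "ee_pos|^force"
```

```text
ee_pos: [0.5719, -0.2678, 0.0619]
force: [-3.4, 2.5, 4.7]
ee_pos: [0.572, -0.2678, 0.0617]
force: [-6.6, 3.2, 10.9]
```

Force passed 5 N and travel is about 5.8 mm, so the button is fully in. Let go and look.

```bash
python3 -m inch '-1 0 0 -0.3 0 0 0; -1 0 0 -0.7 0 0 0; -1 0 0 -1 0 0 0; -1 0 0 -1 0 0 0; -1 0 0 -1 0 0 0; -1 0 0 -0.5 0 0 0; -1 -0.9 0.2 0 0 0 0; -1 -0.9 0.2 0 0 0 0; -1 -0.9 0 0 0 0 0; -1 0 0 0 0 0 0' | grep -E "time|ee_pos|^force"
python3 - <<'E'
from h import *
c=camera("wrist"); P=cloud(c); hsv=cv2.inRange(cv2.cvtColor(c["img"],cv2.COLOR_BGR2HSV),(45,120,30),(85,255,255)); q=P[hsv>0]; print("btn z",np.nanmedian(q,0))
for n in("side","top"):
    c=camera(n);P=cloud(c); m=(P[...,2]>.162)&(P[...,2]<.176)&(np.hypot(P[...,0]-.574,P[...,1]+.1035)<.03);q=P[m];print(n,len(q),np.median(q,0))
    cv2.imwrite(f"pics/{n}9.png",c["img"])
E
```

```text
time_s: 27.45
ee_pos: [0.49, -0.28, 0.1957]
force: [-0.5, -0.2, 0.7]
btn z [ 0.5721388  -0.26878173  0.06753882]
side 64 [ 0.57461796 -0.09886006  0.16921735]
top 92 [ 0.57471919 -0.10331835  0.16728094]
```

View pics/side9.png

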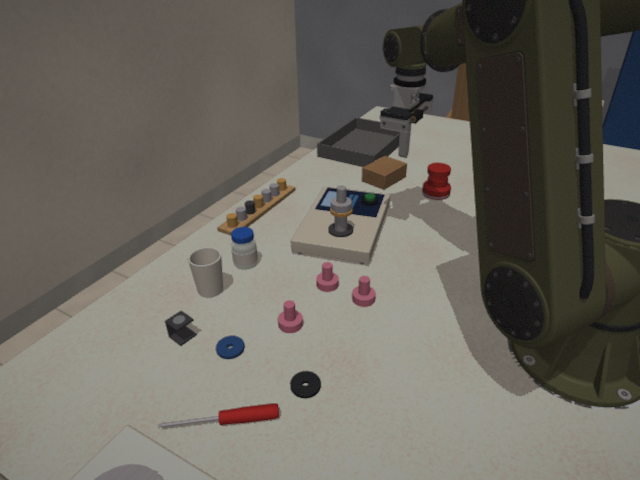

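The side view shows the plate and the upright weight on the head at (341,205). The button is back out, the other things are where they were, and the arm is clear.

```bash
python3 -c "
from station import ticket
print(ticket.hand_in())"
```

```text
the job is handed in; nothing more can be done
None
```

I set the brass plate and the steel weight on the test head, each within about 1 mm of centre by my measurements. Then I pressed the start button fully in and released it, and handed the job in at about 28 s of robot time.

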